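# Pull the dust filter plate from the air unit for inspection

## Task

The low white air unit on the bench needs its filter looked at. Turn the black latch knob counter-clockwise (seen from above) until its tongue is clear of the flap, lift the flap by its steel bar handle until it stands open by itself, and draw the filter plate straight up out of its guides by its tab. Finish while still holding the plate in the gripper, upright and still, about 10 cm above the middle of the aluminium tray; do not set it down or let go, leave the flap standing open, and do not disturb the jar, the beaker or the wrench.

Things in the scene. Friction and masses are not known exactly. Their poses are not given: they have to be found in the camera images.
- unit: Air filter unit, fixed: white box 240 x 240 x 110 mm high. Origin: centre of its underside, z up (at yaw 0 the robot is on its -x side). Open well under the flap: x -53..53, y -50..80, floor z 12 mm. Guides at the well's x ends hold the plate at y 15: they reach 12 mm in from each end, up to z 78, 2 mm play on each face. The well is free 59 mm to both sides of the plate.
- latch (a joint): Angle of the latch knob about its vertical axis, 0 to 1.57 rad, growing counter-clockwise from above. At 0 its tongue points to the unit's +y, over the flap's free edge, blocking it; clear from about 1.1 rad. Starts between 0 and 0.25. Turns easily (0.03 N m), stays where left.
- latch_grip (a point): On the latch knob's axis at grip height: x -40, y -83, z 143 mm in the unit's frame. The black knob has an upright grip bar 38 long, 12 thick, 26 mm high (unit z 123..149), and below it a tongue 5 thick, 14 wide, reaching 36 mm from the axis. The point's y axis lies along the bar to the tongue tip, its x axis across the bar (grasp across).
- flap (a joint): Angle of the flap about its hinge, 0 closed, grows as it opens upwards, stop at 1.9 rad. A stiff hinge (0.18 N m of friction) keeps it at any angle.
- flap_handle (a point): Middle of the flap's steel bar handle: round bar 10 mm thick, 60 long, on a post at each end, axis 37 mm above the flap's face. Closed: x 30, y -50, z 153 mm in the unit's frame. Turns with the flap: x axis along the bar (= unit's x), z = flap's outward normal. Pinched across with the tool pointing down, the bar can turn between the fingers as the flap swings.
- flap_hinge (a point): On the flap's hinge axis, level with the handle's middle. Axis along the unit's x at y 90, z 113 mm in the unit's frame. Grey flap 130 (x) x 150 x 6 mm runs from it to a free edge at y -60; the bar is 140 mm from the axis along the flap and 40 mm above it. Swings up towards the unit's +y side.
- plate: The filter plate, loose, hidden under the closed flap: a framed grey pleated plate 100 (x) x 12 (y) x 66 mm (z), with a tab 44 x 12 x 22 mm on the middle of its upper edge: 88 mm high in all, 0.08 to 0.17 kg. Origin: middle of its bottom edge, z up. At the start it stands in the guides at x 0, y 15, z 12 mm in the unit's frame, its x along the unit's x.
- plate_tab (a point): Point to grip the plate, in the tab, 78 mm above the plate's bottom edge; grip across the plate's y (12 mm).
- tray: Aluminium tray lying fixed on the bench, 180 (x) x 140 (y) x 18 mm high, open on top. Origin: centre of its underside.
- jar: Bystander: amber glass jar 60 mm wide, 90 mm high, standing loose. Origin: centre of its underside.
- beaker: Bystander: glass beaker 70 mm wide, 90 mm high, standing loose. Origin: centre of its underside.
- wrench: Bystander: steel wrench 180 mm long lying loose on the bench. Origin: underside, mid-length.
Mind the look-alikes: they are no part of the job. Of the things shaped like the tray, the aluminium one is meant.

How it is judged:
By the outcome, as a careful person would: the job done as asked, in the order asked, and still so for the second after the job is handed in, while the arm keeps its last pose, push and grip.
It also fails if it takes over 72 s, if anything falls off the work surface, if the arm or the gripper's body presses on something with over 40 N, if the wrist force passes 120 N, or if a joint passes its speed limit or range.

## Robot

A 6-joint arm with a two-finger parallel gripper is mounted at the origin on the work surface. World frame = base frame: x ahead of the robot, y to its left, z up, the work surface at z = 0. Lengths are in m, angles in rad, forces in N, time in s.
With the tool pointing down it reaches from about 0.25 to 0.725 m from the base axis. Payload 4 kg.
Tool frame: the origin (TCP) lies between the finger pads, 19 mm behind the fingertips; this is the grasp point; z points along the fingers, y is the line along which they close (so a half turn about z gives the same grasp; the last joint's range is limited). The gripper opens to 85 mm and grips with 20 to 120 N. Pads are 22 mm wide; open, the fingers measure 114 mm over their backs; the gripper's body (76 mm by 85 mm) begins 54 mm behind the grasp point. The pads swing forward as they close: fully open they stand 13 mm farther back than shut.
Start: joints at [1.141, 0.241, 0.005, 1.335, 0, 1.571], TCP at [0.208, 0.455, 0.25] pointing down, gripper open.
Joint ranges: [-2.72, 2.72], [-1.05, 1.87], [-1.09, 1.28], [-1.99, 2.15], [-1.42, 1.44], [-3.14, 3.14]. Speed limits (rad/s): [2.79, 2.79, 3.14, 3.14, 3.14, 3.14].

## Interface

Orientations are given as a unit quaternion [x, y, z, w].
In Python, from workcell import bot gives the robot as it stands. The module is installed in compiled form; this text tells all that it offers.
- The arm moves only by the tool step_arm, never from a script. Its argument "rows" is a list of rows, each a list of 2 entries, a list of its own where there are three numbers: the shift along the tool's x, y, z in mm, then the turn about the tool's z in degrees. A call has 1 to 12 rows; each row is the pose to reach, as a shift and turn from the pose commanded when the call began, along the tool's axes at that moment; what a row does not reach only later rows make up. A row lasts 1/8 s, in which the tool goes at most 62.5 mm and 10.7 degrees, less where a joint would pass 70% of its speed; a pose out of reach is approached as far as the arm can. A call with a gripper value outside its range is refused whole. "claw" is the gripper's target within -1 to 1 (shut at 1, half-way at 0, fully open at -1), set as the call begins (left out, the last holds). The fingers move at their own pace and stop on an object; the grip force is fixed at half the most. Time passes only in rows, so rows that repeat a pose let the fingers close. It gives the time, the measured TCP pose, the force, the opening and the grip force at its end, in the units of the state.
- bot.get_obs(): the state, without advancing time (a new reading comes with each control period).
- bot.camera(name): name is "scene" or "top" or "wrist"; returns (picture, depth): 400x640x3 uint8, red, green, blue; 400x640 float32, m along the optical axis (not along the pixel's ray), 0 where there is no reading.
- bot.camera_params(name): a dict with "fx", "fy", "cx", "cy" (pixels), "pose" (4x4, takes a point from camera to world coordinates). Camera axes: x right, y up, looking along -z (the intrinsics and any distortion apply to the point x, -y, -z); pixel columns grow to the right and rows downward; lengths in m; the calibration is good to about 2 mm. The wrist camera is an equidistant fisheye: a pixel r from the principal point sees the ray r / f radians off the axis. A picture is of the moment at which its call begins: read the wrist's pose just before it. camera_params takes no time and is no camera call; for the wrist camera it gives the pose at the moment of the call.
- bot.job_done(): hands the job in; it is judged then, once.
Trained networks look in the newest picture that a camera, given by its name, has taken for a name from the list of things; names that differ only in an ending like _2 or _b are one class to them, and where a whole thing is asked for, a point or a joint stands for the part that bears it (a point fixed in the world has none). Each returns a list of dicts, best first, with "score" (0 to 1); they miss things now and then, are a little off and sometimes report something else, mostly with a low value. They report only what shows in the picture. A call takes as long as a camera call. They do not tell look-alikes from the thing itself.
- bot.trace(target, camera): "pixels" (400x640 bool, what is visible of it) and "uv" ([column, row] in pixels, amid what is visible of it).
The state is a dict: "clock": time; "joint_pos": joint angles; "joint_vel": joint speeds; "tau": joint torques, N m; "eef_pos": TCP position; "tool_rot": TCP orientation; "ft_force": force on the tool from outside, world axes, zero at the start; "ft_torque": the same for the moment, N m; "grip_width": finger opening in m; "grasp_force": force on a finger pad.
Only numpy, scipy, OpenCV 4.12 (cv2) and the standard library are available. Lean on these libraries where they do the work, as an engineer would, in place of code of your own. Each camera call takes 0.05 s, during which the arm holds its last target. There are 200 camera calls.

## Working session

There is one attempt and no reset: what is moved stays moved. The work goes in short steps, Python scripts to look and compute and a tool call to move; the robot and the scene stay as the last step left them, time stands still between calls to the robot, and variables do not carry over. Pictures are saved under pics/ and viewed, at most 10 in all, crops included, and the job is handed in when it is done.

Besides the shell and the picture viewer there is one more tool, called after "Call:" as name(argument=value, ...), one argument or row to a line, values as JSON. step_arm: Moves the arm, as the interface text tells. Its arguments: {"type":"object","properties":{"rows":{"type":"array"},"claw":{"type":"number"}},"required":["rows"]}

```bash
mkdir -p pics
cat > h.py <<'E'
import numpy as np, cv2
from workcell import bot
def pts(name, depth, mask, P):
    v,u=np.nonzero(mask&(depth>0)); d=depth[v,u]
    x=(u-P['cx'])/P['fx']*d; y=-(v-P['cy'])/P['fy']*d
    p=np.c_[x,y,-d,np.ones(len(d))]@np.array(P['pose']).T
    return p[:,:3]
def save(im,f): cv2.imwrite('pics/'+f,im[:,:,::-1])
E
python3 - <<'E'
from h import *
print({k:v for k,v in bot.get_obs().items() if k in('clock','eef_pos','tool_rot','grip_width')})
ims=[]
for c in('top','scene'):
    im,d=bot.camera(c); P=bot.camera_params(c); ims.append(im); np.savez(c+'.npz',im=im,d=d)
    print(c,P['fx'],np.round(P['pose'],3).tolist())
    for t in('unit','latch','flap_handle','flap','tray','jar','beaker','wrench'):
        for r in bot.trace(t,c)[:3]:
            p=pts(c,d,r['pixels'],P)
            if len(p): print(t,round(r['score'],2),np.round(r['uv']),len(p),np.round(np.median(p,0),3),np.round(np.percentile(p,2,axis=0),3),np.round(np.percentile(p,98,axis=0),3))
save(ims[0],'top.png');save(ims[1],'scene.png')
E
```

```text
{'clock': 0.0, 'eef_pos': array([0.20811273, 0.45399091, 0.24907556]), 'tool_rot': array([ 2.13256911e-01,  9.76995581e-01, -1.03613148e-03, -2.26055571e-04]), 'grip_width': 0.08552649317965873}
top 411.37001956487177 [[-0.014, 0.997, -0.082, 0.383], [-1.0, -0.013, 0.017, -0.003], [0.016, 0.082, 0.996, 1.265], [0.0, 0.0, 0.0, 1.0]]
unit 0.65 [267. 192.] 7279 [0.512 0.118 0.112] [0.395 0.001 0.104] [0.631 0.236 0.147]
latch 0.65 [410. 134.] 318 [ 0.705 -0.33   0.008] [ 0.619 -0.349  0.001] [ 0.771 -0.306  0.013]
latch 0.45 [292. 203.] 97 [0.481 0.041 0.147] [0.474 0.017 0.119] [0.489 0.067 0.155]
flap_handle 0.64 [258. 193.] 2360 [0.513 0.132 0.117] [0.448 0.064 0.112] [0.575 0.202 0.157]
flap_handle 0.39 [146. 233.] 491 [0.4   0.455 0.087] [0.374 0.438 0.01 ] [0.426 0.489 0.094]
flap 0.76 [256. 192.] 2379 [0.513 0.132 0.117] [0.448 0.062 0.112] [0.575 0.202 0.157]
tray 0.76 [390. 218.] 2787 [ 0.444 -0.254  0.004] [ 0.358 -0.323 -0.002] [ 0.533 -0.183  0.02 ]
tray 0.59 [468. 223.] 2787 [ 0.424 -0.502  0.004] [ 0.338 -0.567 -0.001] [ 0.511 -0.429  0.02 ]
tray 0.56 [414. 303.] 2932 [ 0.
[... 965 characters left out ...]
004] [ 0.353 -0.322  0.   ] [ 0.538 -0.18   0.019]
tray 0.91 [168. 210.] 1669 [ 0.427 -0.5    0.004] [ 0.333 -0.567 -0.   ] [ 0.516 -0.427  0.019]
tray 0.75 [238. 211.] 1689 [ 0.449 -0.254  0.004] [ 0.354 -0.322  0.   ] [ 0.539 -0.181  0.019]
tray 0.59 [236. 168.] 1005 [ 0.177 -0.328  0.005] [ 0.085 -0.395  0.   ] [ 0.271 -0.255  0.019]
jar 0.59 [324. 279.] 944 [0.784 0.029 0.063] [ 0.735 -0.002  0.007] [0.8   0.058 0.091]
jar 0.55 [461. 200.] 560 [0.42  0.463 0.056] [0.382 0.44  0.001] [0.432 0.494 0.092]
beaker 0.77 [322. 276.] 1021 [0.783 0.027 0.061] [ 0.66  -0.004  0.001] [0.8   0.058 0.091]
wrench 0.75 [194. 269.] 407 [ 0.704 -0.329  0.007] [ 0.605 -0.353 -0.001] [ 0.779 -0.301  0.011]
```

View pics/top.png

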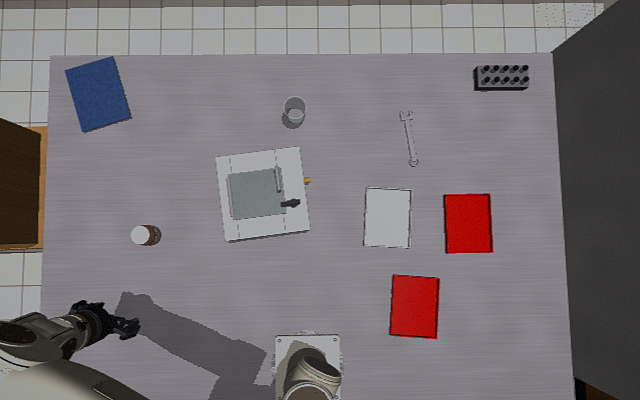

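View pics/scene.png

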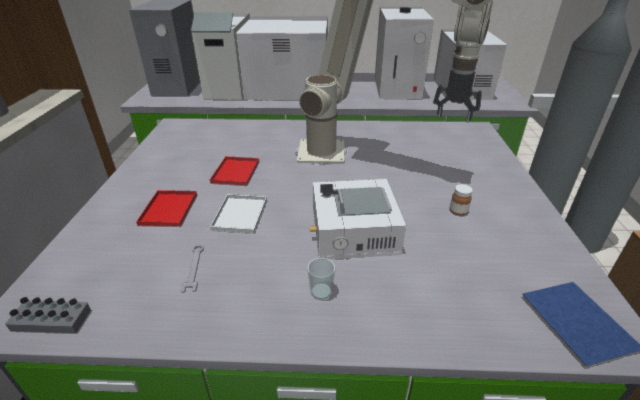

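The top view shows three tray-shaped things: (388,218) grey metal, (468,223) red and (414,307) red. The grey one fits "aluminium". The unit is at (263,194), with the black knob at (290,203) and the bar handle at (279,180). I'll fit the poses and check with an enlarged crop.

Run:
```python
from h import *
o={}
for c in('top','scene'):
    z=np.load(c+'.npz'); P=bot.camera_params(c); im,d=z['im'],z['d']
    full=pts(c,d,np.ones_like(d,bool),P)
    def rect(p): 
        (cx,cy),(w,h),a=cv2.minAreaRect((p[:,:2]*1000).astype(np.float32)); return np.round([cx,cy,w,h,a],1)
    near=full[(abs(full[:,0]-.515)<.17)&(abs(full[:,1]-.12)<.17)]
    top=near[(near[:,2]>.1)&(near[:,2]<.118)]
    print(c,'unit top',rect(top))
    fl=near[(near[:,2]>.1145)&(near[:,2]<.121)];print(' flap',rect(fl))
    hb=near[(near[:,2]>.135)&(near[:,0]>.5)&(near[:,2]<.17)];print(' bar',len(hb),rect(hb),np.round(hb.mean(0),3),hb[:,2].max())
    kb=near[(near[:,2]>.135)&(near[:,0]<.5)&(near[:,2]<.17)];print(' knob',len(kb),rect(kb),np.round(kb.mean(0),3))
    tg=near[(near[:,2]>.1145)&(near[:,0]<.52)&(near[:,1]<.08)]
    t=full[(abs(full[:,0]-.445)<.12)&(abs(full[:,1]+.253)<.1)&(full[:,2]>.008)&(full[:,2]<.03)];print(' tray',rect(t))
    if c=='top':
        a=cv2.resize(im[140:250,205:325],None,fx=3.3,fy=3.3,interpolation=2);b=cv2.resize(im[170:350,355:505],(303,363),interpolation=2)
        save(np.hstack([a,b]),'crop.png')
```

```text
top unit top [514.2 119.9 240.4 240.5   6.9]
 flap [513.3 119.8 236.7 235.    6.8]
 bar 90 [548.8  73.5  66.3   9.9   6.7] [0.549 0.073 0.157] 0.16225429875207897
 knob 67 [484.4  31.7  12.1  36.5   7.7] [0.484 0.032 0.149]
 tray [ 440.7 -259.3  160.5  192.6   88.4]
scene unit top [512.1 120.8 248.5 240.7   7.3]
 flap [513.1 130.3 134.3 205.    7.2]
 bar 70 [551.6  75.3  73.    9.6   6.9] [0.558 0.076 0.154] 0.16168033516666036
 knob 80 [485.9  32.9  17.8  36.    1. ] [0.487 0.033 0.145]
 tray [ 445.4 -250.9  141.8  188.1   85.8]
```

View pics/crop.png

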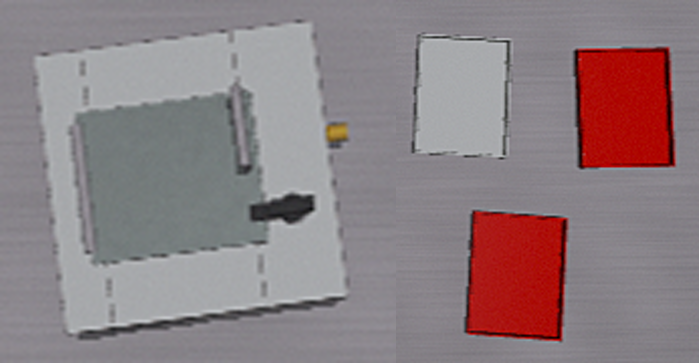

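The crop confirms it: the aluminium tray is the grey one (left of the pair), and the other two are red. The knob's tongue reaches over the flap's free edge, and the bar handle sits next to it. Unit centre is (0.514, 0.120) with yaw 6.9°, and the knob and bar measurements agree with that.

```bash
cat >> h.py <<'E'
YAW=np.radians(6.9); C=np.array([.5138,.120])
def U(x,y,z):
    c,s=np.cos(YAW),np.sin(YAW); return np.array([C[0]+(c*x-s*y)/1e3,C[1]+(s*x+c*y)/1e3,z/1e3])
def go(targets, yang=None):
    """tool shift (mm) and turn (deg) from the present pose"""
    o=bot.get_obs(); q=o['tool_rot']
    from scipy.spatial.transform import Rotation as R
    M=R.from_quat(q).as_matrix(); ya=np.degrees(np.arctan2(M[1,1],M[0,1]))
    print('tcp',np.round(o['eef_pos'],4),'yang',round(ya,2),'tilt',np.round(M[:2,2],4),'F',np.round(o['ft_force'],1),'w',round(o['grip_width'],4),'t',round(o['clock'],2))
    for t in targets: print(np.round(M.T@(np.array(t)-o['eef_pos'])*1e3,1),end=' ')
    if yang is not None: print('turn',round(-((yang-ya+180)%360-180),1))
    print()
E
python3 -c "
from h import *
go([U(-40,-83,220),U(-40,-83,143)],7.7)"
```

```text
tcp [0.2084 0.4545 0.25  ] yang 65.37 tilt [0. 0.] F [0.2 0.5 1. ] w 0.0854 t 0.9
[-426.4 -268.5   30. ] [-426.4 -268.5  107. ] turn 57.7
```

Call:
step_arm(
  rows=[
    [[-20,-13,0],3],
    [[-60,-38,0],8],
    [[-105,-66,0],14],
    [[-150,-95,0],20],
    [[-195,-123,0],27],
    [[-240,-151,5],33],
    [[-285,-180,10],39],
    [[-330,-208,15],46],
    [[-375,-236,20],52],
    [[-410,-258,25],56],
    [[-426,-268,30],58],
    [[-426,-268,30],58],
  ],
  claw=-0.5,
)

```text
clock: 2.4
eef_pos: [0.4838, 0.0329, 0.2194]
tool_rot: [0.661, 0.751, -0.0, -0.001]
ft_force: [-0.1, 0.3, -1.0]
grip_width: 0.0637
grasp_force: 0.0
```

Run:
```python
from h import *
P=bot.camera_params('wrist'); im,d=bot.camera('wrist'); save(im,'w1.png')
# project expected points with fisheye
Ti=np.linalg.inv(P['pose'])
def pj(p):
    c=Ti@np.r_[p,1]; x,y,z=c[0],-c[1],-c[2]; r=np.hypot(x,y); th=np.arctan2(r,z)
    return np.round([P['cx']+P['fx']*th*x/r,P['cy']+P['fy']*th*y/r])
for n,p in dict(knob=U(-40,-83,149),tip=U(-40,-47,120),bar=U(30,-50,158)).items(): print(n,pj(p))
for t in('latch','flap_handle'):
    for r in bot.trace(t,'wrist')[:2]: print(t,round(r['score'],2),np.round(r['uv']))
go([U(-40,-83,143)],7.5)
```

```text
knob [321. 225.]
tip [322. 165.]
bar [431. 180.]
flap_handle 0.6 [373.  91.]
tcp [0.4833 0.0344 0.2201] yang 7.48 tilt [-0.0004  0.0005] F [ 0.5 -0.1  0.6] w 0.064 t 2.55
[-1.8  0.5 77.1] turn -0.0
```

View pics/w1.png

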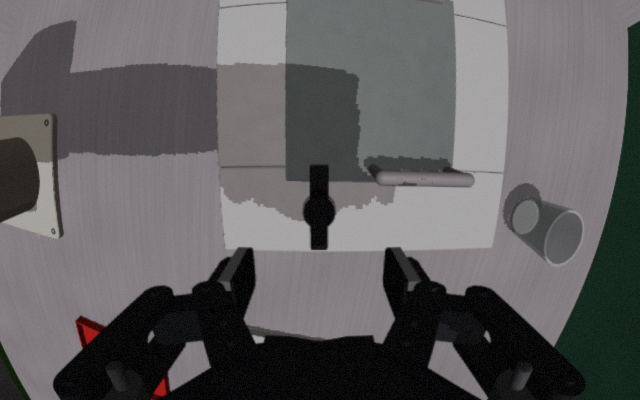

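The wrist picture shows the knob at (319,210), its tongue tip at (319,165) and the bar at (425,178). All match the projections to within 1–2 mm, so I'll descend and grip.

Call:
step_arm(
  rows=[
    [[-1,0,20],0],
    [[-2,0,45],0],
    [[-2,0,65],0],
    [[-2,0,76],0],
    [[-2,0,77],0],
  ],
)

```text
clock: 3.18
eef_pos: [0.4836, 0.0322, 0.1428]
tool_rot: [0.66, 0.752, -0.0, -0.0]
ft_force: [-0.4, 0.1, 0.9]
grip_width: 0.0641
grasp_force: 0.0
```

Call:
step_arm(
  rows=[
    [[0,0,0],0],
    [[0,0,0],0],
    [[0,0,0],0],
    [[0,0,0],0],
    [[0,0,0],0],
    [[0,0,0],0],
  ],
  claw=1,
)

```text
clock: 3.92
eef_pos: [0.484, 0.0313, 0.1438]
tool_rot: [0.66, 0.751, 0.0, 0.0]
ft_force: [-3.4, -0.8, 5.1]
grip_width: 0.0108
grasp_force: 59.6
```

Call:
step_arm(
  rows=[
    [[0,0,0],-8],
    [[0,0,0],-16],
    [[0,0,0],-24],
    [[0,0,0],-32],
    [[0,0,0],-40],
    [[0,0,0],-48],
    [[0,0,0],-56],
    [[0,0,0],-64],
    [[0,0,0],-72],
    [[0,0,0],-78],
    [[0,0,0],-81],
    [[0,0,0],-81],
  ],
)

```text
clock: 5.42
eef_pos: [0.486, 0.0336, 0.1439]
tool_rot: [0.013, 1.0, 0.003, 0.002]
ft_force: [2.6, 6.8, 0.9]
grip_width: 0.0109
grasp_force: 59.0
```

Call:
step_arm(
  rows=[
    [[0,0,0],0],
    [[0,0,0],0],
    [[0,0,0],0],
    [[0,0,0],0],
  ],
  claw=0,
)

```text
clock: 5.92
eef_pos: [0.4841, 0.0312, 0.143]
tool_rot: [0.014, 1.0, -0.0, -0.0]
ft_force: [0.5, 0.4, 0.2]
grip_width: 0.043
grasp_force: 0.0
```

Call:
step_arm(
  rows=[
    [[0,0,-15],0],
    [[0,0,-45],0],
    [[0,0,-70],0],
    [[0,0,-80],0],
    [[0,0,-80],0],
  ],
)

```text
clock: 6.55
eef_pos: [0.4844, 0.0313, 0.2232]
tool_rot: [0.014, 1.0, 0.0, 0.001]
ft_force: [0.0, 0.2, 0.0]
grip_width: 0.0426
grasp_force: 0.0
```

Run:
```python
from h import *
im,d=bot.camera('wrist'); save(im,'w2.png')
go([U(30,-50,210),U(30,-50,153)],96.9)
```

```text
tcp [0.4839 0.0314 0.2224] yang 88.37 tilt [-0.0006 -0.0001] F [-0.7  0.3  0.1] w 0.0426 t 6.6
[-64.4  44.5  12.4] [-64.5  44.5  69.4] turn -8.5
```

View pics/w2.png

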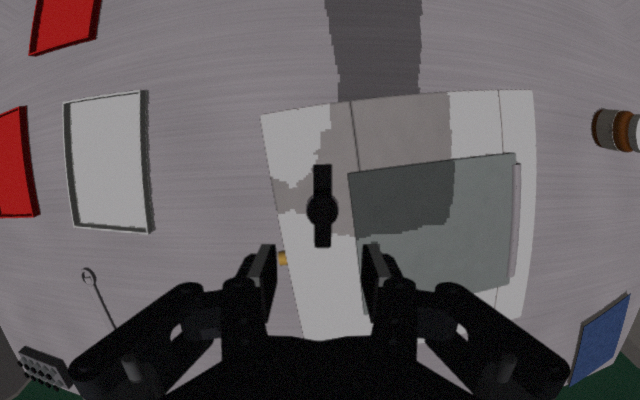

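The tongue at (322,168–245) now points away from the flap edge, so the latch is clear. Next is the handle.

Call:
step_arm(
  rows=[
    [[-20,14,0],-3],
    [[-45,31,5],-6],
    [[-64,44,12],-8.5],
    [[-64,44,30],-8.5],
    [[-64,44,50],-8.5],
    [[-64,44,65],-8.5],
    [[-64,44,69],-8.5],
    [[-64,44,69],-8.5],
  ],
)

```text
clock: 7.6
eef_pos: [0.5493, 0.0735, 0.1538]
tool_rot: [-0.06, 0.998, -0.0, -0.0]
ft_force: [0.5, -0.2, 0.2]
grip_width: 0.0427
grasp_force: 0.0
```

Call:
step_arm(
  rows=[
    [[0,0,0],0],
    [[0,0,0],0],
    [[0,0,0],0],
    [[0,0,0],0],
    [[0,0,0],0],
  ],
  claw=1,
)

```text
clock: 8.22
eef_pos: [0.5498, 0.0751, 0.155]
tool_rot: [-0.061, 0.998, 0.001, 0.001]
ft_force: [-1.8, 4.9, 2.4]
grip_width: 0.0077
grasp_force: 58.5
```

Run:
```python
from h import *
go([U(30,-50,153)],96.9)
# arc relative shifts in unit y,z (tool y = unit y, tool z = -z)
r=145.6;a0=np.arctan2(40,140)
for a in range(6,103,6):
    t=a0+np.radians(a); print(a,round(140-r*np.cos(t)),round(-(r*np.sin(t)-40)))
```

```text
tcp [0.5498 0.0751 0.155 ] yang 96.94 tilt [0.0015 0.0031] F [-1.8  4.9  2.4] w 0.0077 t 8.22
[ 0.3 -1.1  2. ] turn 0.0

6 5 -14
12 11 -28
18 19 -41
24 28 -53
30 39 -65
36 50 -75
42 63 -83
48 76 -91
54 90 -97
60 105 -101
66 120 -104
72 135 -106
78 150 -105
84 165 -103
90 180 -100
96 194 -95
102 208 -89
```

Call:
step_arm(
  rows=[
    [[0,5,-14],0],
    [[0,11,-28],0],
    [[0,19,-41],0],
    [[0,28,-53],0],
    [[0,39,-65],0],
    [[0,50,-75],0],
    [[0,63,-83],0],
    [[0,76,-91],0],
    [[0,90,-97],0],
    [[0,90,-97],0],
  ],
)

```text
clock: 9.48
eef_pos: [0.5391, 0.1625, 0.2548]
tool_rot: [-0.06, 0.998, -0.001, 0.002]
ft_force: [-1.3, -5.9, 9.5]
grip_width: 0.0077
grasp_force: 59.1
```

Call:
step_arm(
  rows=[
    [[0,15,-4],0],
    [[0,30,-7],0],
    [[0,45,-9],0],
    [[0,60,-8],0],
    [[0,75,-6],0],
    [[0,90,-3],0],
    [[0,104,2],0],
    [[0,118,8],0],
    [[0,118,8],0],
  ],
)

```text
clock: 10.6
eef_pos: [0.5245, 0.2824, 0.2438]
tool_rot: [-0.061, 0.998, 0.002, 0.001]
ft_force: [2.7, 2.4, 4.7]
grip_width: 0.008
grasp_force: 63.5
```

Call:
step_arm(
  rows=[
    [[0,0,0],0],
    [[0,0,0],0],
    [[0,0,0],0],
    [[0,0,0],0],
  ],
  claw=0.5,
)

```text
clock: 11.1
eef_pos: [0.5243, 0.2797, 0.2427]
tool_rot: [-0.06, 0.998, -0.0, -0.0]
ft_force: [-0.3, -0.2, -0.2]
grip_width: 0.0213
grasp_force: 0.0
```

Call:
step_arm(
  rows=[
    [[0,0,-15],0],
    [[0,0,-40],0],
    [[0,0,-70],0],
    [[0,0,-90],0],
    [[0,0,-90],0],
  ],
)

```text
clock: 11.72
eef_pos: [0.5254, 0.2805, 0.336]
tool_rot: [-0.06, 0.998, 0.001, 0.003]
ft_force: [0.3, 0.4, -0.1]
grip_width: 0.0212
grasp_force: 0.0
```

Run:
```python
from h import *
go([U(0,15,330),U(0,15,180),U(0,15,90)],96.9)
im,d=bot.camera('top'); P=bot.camera_params('top')
f=pts('top',d,np.ones_like(d,bool),P)-np.r_[C,0]; c,s=np.cos(YAW),np.sin(YAW)
u=np.c_[c*f[:,0]+s*f[:,1],-s*f[:,0]+c*f[:,1],f[:,2]]*1e3
m=(abs(u[:,0])<20)&(abs(u[:,1]-15)<25)&(u[:,2]>70)&(u[:,2]<120);print('tab',m.sum(),u[m].mean(0).round(1) if m.any() else '',np.percentile(u[m],[5,95],axis=0).round() if m.any() else '')
im2,_=bot.camera('scene'); save(np.hstack([cv2.resize(im[140:250,205:325],(390,360)),cv2.resize(im2[140:270,270:420],(410,360))]),'c3.png')
```

```text
tcp [0.5254 0.2805 0.336 ] yang 96.87 tilt [0.0049 0.0026] F [ 0.3  0.4 -0.1] w 0.0212 t 11.72
[  30.8 -143.     5.6] [  31.5 -143.3  155.6] [  32.  -143.4  245.6] turn -0.0

tab 76 [ 0.5 13.6 96.9] [[-17.   9.  78.]
 [ 19.  20. 104.]]
```

View pics/c3.png

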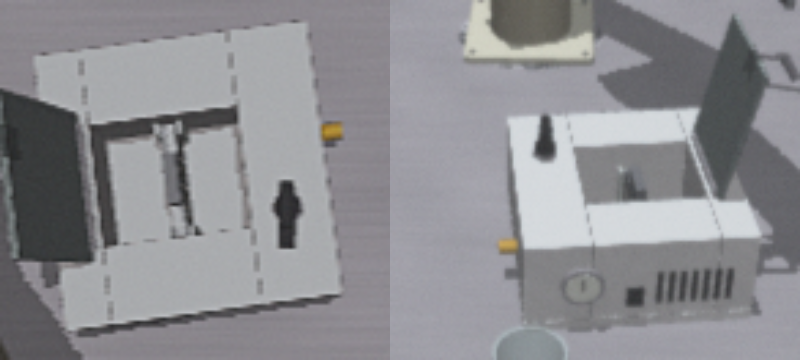

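The flap stands open just past vertical (at the left in the top crop). The tab shows mid-well at about (175,185) in that crop, measured at unit (0, 14). I'll move over it.

Call:
step_arm(
  rows=[
    [[6,-28,0],0],
    [[15,-70,0],0],
    [[25,-112,3],0],
    [[31,-143,6],0],
    [[31,-143,40],0],
    [[31,-143,80],0],
    [[31,-143,120],0],
    [[31,-143,150],0],
    [[31,-143,150],0],
  ],
  claw=0,
)

```text
clock: 12.95
eef_pos: [0.508, 0.1336, 0.1795]
tool_rot: [-0.06, 0.998, -0.001, -0.004]
ft_force: [-0.4, -0.2, 1.6]
grip_width: 0.0425
grasp_force: 0.0
```

Run:
```python
from h import *
go([U(0,15,90)],96.9)
im,d=bot.camera('wrist'); save(im,'w4.png')
```

```text
tcp [0.508  0.1336 0.1795] yang 96.87 tilt [-0.0081 -0.0021] F [-0.4 -0.2  1.6] w 0.0425 t 12.95
[-4.9  0.9 89.5] turn -0.0
```

View pics/w4.png

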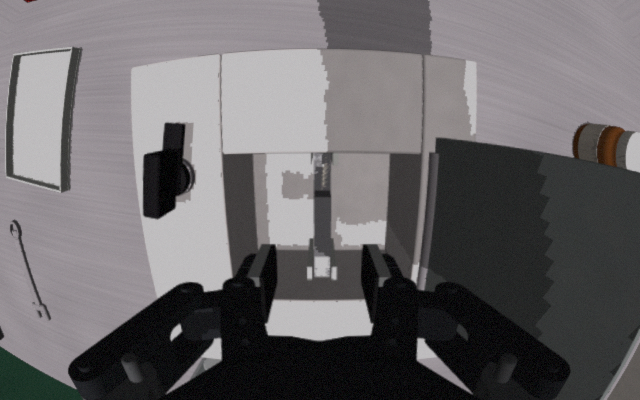

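The wrist picture shows the plate and tab at (321,200–270), midway between the fingers, with the flap well to the right. I'll descend.

Call:
step_arm(
  rows=[
    [[-2,0,20],0],
    [[-3,0,50],0],
    [[-3,0,75],0],
    [[-3,0,89],0],
    [[-3,0,90],0],
    [[-3,0,90],0],
  ],
)

```text
clock: 13.75
eef_pos: [0.5148, 0.135, 0.0942]
tool_rot: [-0.06, 0.998, 0.0, 0.001]
ft_force: [1.2, -0.2, -0.3]
grip_width: 0.0424
grasp_force: 0.0
```

Call:
step_arm(
  rows=[
    [[0,0,0],0],
    [[0,0,0],0],
    [[0,0,0],0],
    [[0,0,0],0],
    [[0,0,0],0],
    [[0,0,0],0],
  ],
  claw=1,
)

```text
clock: 14.5
eef_pos: [0.5146, 0.1352, 0.094]
tool_rot: [-0.06, 0.998, 0.001, 0.001]
ft_force: [-0.1, 0.8, 5.7]
grip_width: 0.011
grasp_force: 59.7
```

Call:
step_arm(
  rows=[
    [[0,0,-6],0],
    [[0,0,-16],0],
    [[0,0,-30],0],
    [[0,0,-45],0],
    [[0,0,-60],0],
    [[0,0,-80],0],
    [[0,0,-105],0],
    [[0,0,-130],0],
    [[0,0,-155],0],
    [[0,0,-175],0],
    [[0,0,-180],0],
    [[0,0,-180],0],
  ],
)

```text
clock: 16.0
eef_pos: [0.5138, 0.1347, 0.2732]
tool_rot: [-0.06, 0.998, 0.0, 0.0]
ft_force: [-0.1, 0.1, -0.6]
grip_width: 0.0108
grasp_force: 58.8
```

Run:
```python
from h import *
z=np.load('top.npz')
for c in('top','scene'):
    P=bot.camera_params(c); z=np.load(c+'.npz')
    f=pts(c,z['d'],np.ones_like(z['d'],bool),P)
    for h in ((.012,.03),(-.002,.03)):
        t=f[(abs(f[:,0]-.447)<.13)&(abs(f[:,1]+.253)<.105)&(f[:,2]>h[0])&(f[:,2]<h[1])]
        if h[0]>0: print(c,np.percentile(t,[3,97],axis=0).round(3).tolist(),t.mean(0).round(3))
go([(.446,-.253,.275),(.446,-.253,.20)],96.9)
```

```text
top [[0.354, -0.326, 0.012], [0.538, -0.18, 0.023]] [ 0.45  -0.257  0.018]
scene [[0.354, -0.323, 0.012], [0.538, -0.178, 0.02]] [ 0.454 -0.253  0.016]
tcp [0.5138 0.1347 0.2732] yang 96.87 tilt [0.0005 0.0001] F [-0.1  0.1 -0.6] w 0.0108 t 16.0
[ 113.7 -376.8   -1.9] [ 113.8 -376.8   73.1] turn -0.0
```

Call:
step_arm(
  rows=[
    [[5,-15,0],0],
    [[13,-45,0],0],
    [[24,-80,0],0],
    [[36,-120,0],0],
    [[48,-160,0],0],
    [[60,-200,0],0],
    [[72,-240,0],0],
    [[84,-280,0],0],
    [[96,-318,0],0],
    [[106,-350,0],0],
    [[112,-370,0],0],
    [[114,-377,0],0],
  ],
)

```text
clock: 17.5
eef_pos: [0.4443, -0.2545, 0.272]
tool_rot: [-0.059, 0.998, 0.001, -0.001]
ft_force: [0.5, 0.3, -1.8]
grip_width: 0.0109
grasp_force: 58.8
```

Call:
step_arm(
  rows=[
    [[0,0,5],0],
    [[0,0,18],0],
    [[0,0,35],0],
    [[0,0,52],0],
    [[0,0,66],0],
    [[0,0,75],0],
    [[0,0,78],0],
    [[0,0,78],0],
    [[0,0,78],0],
    [[0,0,78],0],
  ],
)

```text
clock: 18.75
eef_pos: [0.446, -0.2534, 0.1955]
tool_rot: [-0.06, 0.998, -0.0, 0.0]
ft_force: [0.5, 0.5, -1.5]
grip_width: 0.0109
grasp_force: 58.7
```

Run:
```python
from h import *
go([(.446,-.252,.192)],96.9)
im,d=bot.camera('scene'); save(im,'s5.png'); P=bot.camera_params('scene')
for t in ('plate','jar','beaker','wrench','flap'):
    for r in bot.trace(t,'scene')[:1]:
        p=pts('scene',d,r['pixels'],P); print(t,round(r['score'],2),np.round(r['uv']),np.percentile(p,[3,50,97],axis=0).round(3).tolist())
```

```text
tcp [ 0.446  -0.2534  0.1955] yang 96.87 tilt [ 0.0009 -0.0005] F [ 0.5  0.5 -1.5] w 0.0109 t 18.75
[-0.1  1.4  3.5] turn -0.0

plate 0.75 [323. 279.] [[0.734, -0.002, 0.002], [0.783, 0.029, 0.061], [0.799, 0.058, 0.091]]
jar 0.63 [397. 171.] [[0.314, 0.207, 0.038], [0.512, 0.229, 0.202], [0.565, 0.296, 0.26]]
beaker 0.65 [322. 277.] [[0.736, -0.001, 0.009], [0.784, 0.027, 0.062], [0.799, 0.058, 0.091]]
wrench 0.95 [196. 269.] [[0.607, -0.349, 0.001], [0.705, -0.327, 0.007], [0.777, -0.301, 0.011]]
flap 0.79 [397. 172.] [[0.191, 0.208, 0.003], [0.512, 0.229, 0.2], [0.565, 0.285, 0.259]]
```

View pics/s5.png

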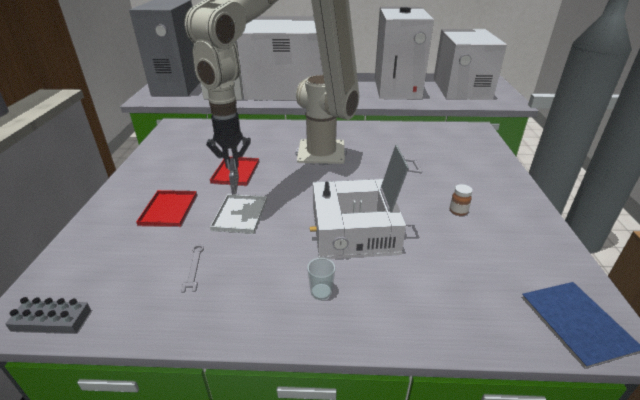

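The plate hangs upright in the gripper at (234,178) over the aluminium tray, with its bottom about 11 cm above the bench. The flap stands open at (395,178), and the jar, beaker and wrench are where they were. I'll hand it in.

```bash
python3 -c "
from h import *
print(bot.job_done())"
```

```text
the job is handed in; nothing more can be done
None
```

Handed in at about 19 s on the robot's clock: the latch is turned clear, the flap stands open, and the plate is held upright and still, its bottom edge about 10 cm above the middle of the aluminium tray, with the jar, beaker and wrench left untouched.

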